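# Stamp the laboratory request form

### The job

A self-inking hand stamp is standing on the top sheet of the pad of request forms. Stamp the form: press that stamp's spring head straight down to its stop, keep it fully down for about a second, then let it rise again, leaving the stamp standing where it stood on the form. Do not touch the other stamp, which stands on the bare desk.

Things in the scene. Friction and masses are not known exactly. Their poses are not given: they have to be found in the camera images.
- stamp: Loose upright hand stamp (0.2 kg) on the paper pad: the one to press. Black box frame, foot 46 x 62 mm (x by y), 52 mm high; out of its top stands a plunger: steel stem 24 mm thick with a round flat grey head, 34 mm across, 14 mm thick, on the z axis. 95 mm tall with the head up, 77 mm with it fully down. Origin: centre of the foot's underside, 8 mm above the desk; z up.
- stamp_head (a joint): Travel of that stamp's head, in m: 0 = up, growing as it is pressed straight down, 0.018 = fully down at its hard stop. The spring resists with about 4 N at the start and 12 N at the stop, and returns the head.
- spare: The other stamp, of the same shape and size, not to be touched. It stands on the bare desk to the left or right of the pad, at least 120 mm from the stamp to press. Origin: centre of the foot's underside, z up.
- pad: The pad of request forms: white paper on card, 210 x 148 x 8 mm (x by y by z), fixed to the desk. A black rectangle, 74 x 90 mm, is printed 50 mm towards -x from its middle: the stamp to press stands inside it. Origin: centre of its underside, z up.
Mind the look-alikes: they are no part of the job. Leave any green or purple look-alike of the stamp alone.

How it is judged:
On the way:
1. the head of the stamp on the form is fully down (within 4 mm of its stop), the stamp upright and not shifted by more than 15 mm, for 0.3 s (value of joint stamp_head above 0.014 m and distance of stamp from where it was at the start of the episode below 0.015 m and angle between stamp's own z axis and vertical below 0.17 rad), for 0.3 s.
At the end, for the whole second after the job is handed in: The head has sprung back up (within 3 mm) and the stamp stands upright (within 5 degrees), at rest, within 15 mm of where it first stood on the form (value of joint stamp_head below 0.003 m and distance of stamp from where it was at the start of the episode below 0.015 m and angle between stamp's own z axis and vertical below 0.1 rad and linear speed of stamp below 0.02 m/s); the robot touches nothing.
It fails at once if the other stamp is touched (more than 2 N) or shifted by more than 15 mm (contact force between any of the fingers, the arm and spare above 2 N or distance of spare from where it was at the start of the episode above 0.015 m).
It also fails if it takes over 29 s, if anything falls off the work surface, if the arm or the gripper's body presses on something with over 40 N, if the wrist force passes 120 N, or if a joint passes its speed limit or range.

### The arm

A 7-joint arm with a two-finger parallel gripper is mounted at the origin on the work surface. World frame = base frame: x ahead of the robot, y to its left, z up, the work surface at z = 0. Lengths are in m, angles in rad, forces in N, time in s.
With the tool pointing down it reaches from about 0.35 to 0.9 m from the base axis. Payload 8.1 kg.
Tool frame: the origin (TCP) lies on the centre line of the jaws, within the pads' length; the fingertips stand 14 mm ahead of it and the grasp point (between the pads) lies 5 mm behind it (arm.tip_reach is the distance from the TCP to the fingertips, in m); z points along the fingers, y is the direction in which the jaws open and shut (so a half turn about z gives the same grasp; the last joint's range is limited). The gripper opens to 92 mm and grips with 3 to 60 N. Pads are 19 mm wide; open, the fingers measure 130 mm over their backs; the gripper's body (75 mm by 190 mm) begins 47 mm behind the grasp point.
Start: joints at [-1.416, 0.434, 0.025, 1.573, -0.012, 1.134, -0.075], TCP at [0.159, 0.604, 0.241] pointing down, gripper open.
Joint ranges: [-2.62, 2.62], [-0.44, 2.09], [-1.27, 1.32], [0.08, 2.57], [-1.32, 4.46], [0.12, 2], [-2.74, 2.74]. Speed limits (rad/s): [2.22, 2.22, 3.01, 3.01, 3.14, 3.14, 3.14].

### API

Orientations are given as a rotation vector (axis times angle).
In Python, from cell import sensors, vision, arm, nets gives the robot as it stands.
- The arm moves only by the shell command python3 -m handwheel 'ROWS' [FORCE]. ROWS is JSON, a list of rows, each an object of numbers: "tx", "ty", "tz": the shift along the tool's x, y, z in cm; "wx", "wy", "wz": the turn, a rotation vector about the tool's x, y, z in degrees; "claw": the opening, from 0 (shut) to 1 (fully open). A call has 1 to 12 rows; each row is the pose to reach, as a shift and turn from the pose commanded when the call began, along the tool's axes at that moment; what a row does not reach only later rows make up. A row lasts 1/12 s, in which the tool goes at most 41.7 mm and 7.16 degrees, less where a joint would pass 70% of its speed; a pose out of reach is approached as far as the arm can. A call with a gripper value outside its range is refused whole. The fingers move at their own pace and stop on an object; FORCE is the grip in N (left out, the last holds). Time passes only in rows, so rows that repeat a pose let the fingers close. It gives the time, the measured TCP pose, the force and the opening at its end, in the units of the state.
- sensors.observe(): the state, without advancing time (a new reading comes with each control period).
- vision.get_image(name): name is "scene" or "top" or "wrist"; returns (picture, depth): 400x640x3 uint8, blue, green, red; 400x640 float32, m along the optical axis (not along the pixel's ray), 0 where there is no reading.
- vision.camera_model(name): a dict with "K" (3x3 intrinsics, pixels), "xyz" and "attitude" of the camera in the world; the wrist camera has in their place "hand_eye" (4x4, takes a point from camera to tool coordinates, whose origin is the TCP and whose axes are the flange's). Camera axes: x right, y down, z forward; pixel columns grow to the right and rows downward; lengths in m; the calibration is good to about 2 mm. The wrist camera is an equidistant fisheye: a pixel r from the principal point sees the ray r / f radians off the axis. A picture is of the moment at which its call begins: read the wrist's pose just before it. camera_model takes no time and is no camera call.
- arm.sign_off(): hands the job in, once; it reports no verdict.
Trained networks look in the newest picture that a camera, given by its name, has taken for a name from the list of things; names that differ only in an ending like _2 or _b are one class to them, and where a whole thing is asked for, a point or a joint stands for the part that bears it (a point fixed in the world has none). Each returns a list of dicts, best first, with "score" (0 to 1); they miss things now and then, are a little off and sometimes report something else, mostly with a low value. They report only what shows in the picture. A call takes as long as a camera call. They do not tell look-alikes from the thing itself.
- nets.cut_out(label, camera): "region" (400x640 bool, what is visible of it) and "uv" ([column, row] in pixels, amid what is visible of it).
The state is a dict: "clock": time; "joints": joint angles; "dq": joint speeds; "joint_efforts": joint torques, N m; "position": TCP position; "ee_rot": TCP orientation; "force": force on the tool from outside, world axes, zero at the start; "ft_torque": the same for the moment, N m; "width": opening from 0.0 (shut) to 1.0 (fully open).
Only numpy, scipy, OpenCV 4.12 (cv2) and the standard library are available. Lean on these libraries where they do the work, as an engineer would, in place of code of your own. Each camera call takes 0.05 s, during which the arm holds its last target.

## Working session

There is one attempt and no reset: what is moved stays moved. The work goes in short steps, Python scripts to look and compute and a shell command to move; the robot and the scene stay as the last step left them, time stands still between calls to the robot, and variables do not carry over. Pictures are saved under pics/ and viewed, and the job is handed in when it is done.

```bash
mkdir -p pics; ls
cat > h.py <<'E'
import numpy as np, cv2
from scipy.spatial.transform import Rotation as R
from cell import sensors, vision, arm, nets
E
python3 - <<'E'
from h import *
s=sensors.observe(); print({k:np.round(v,3) for k,v in s.items()}, arm.tip_reach)
for n in("scene","top","wrist"):
    im,d=vision.get_image(n); cv2.imwrite(f"pics/{n}0.png",im); np.save(f"{n}_d.npy",d)
    print(n,vision.camera_model(n))
    for r in nets.cut_out("stamp",n)[:5]: print(n,r["score"],r["uv"],r["region"].sum())
    np.save
E
```

```text
pics
{'clock': np.float64(0.0), 'joints': array([-1.416,  0.435,  0.025,  1.574, -0.012,  1.134, -0.075]), 'dq': array([ 0.001,  0.001, -0.   , -0.   ,  0.002,  0.   , -0.002]), 'joint_efforts': array([-0.0000e+00, -6.6785e+01,  9.8500e-01, -3.1446e+01, -6.0000e-02,
        4.3000e-02,  0.0000e+00]), 'position': array([0.159, 0.604, 0.24 ]), 'ee_rot': array([-4.040e-01, -3.115e+00,  3.000e-03]), 'force': array([0.246, 0.065, 0.039]), 'ft_torque': array([-0.032, -0.061,  0.025]), 'width': np.float64(0.997)} 0.014
scene {'K': array([[484.40423632,   0.        , 316.10841183],
       [  0.        , 484.40423632, 199.30868358],
       [  0.        ,   0.        ,   1.        ]]), 'xyz': array([1.37703323, 0.30361961, 1.31415991]), 'attitude': array([-1.54729068, -2.18445736,  0.74915929])}
scene 0.8 [287.1, 194.6] 374
scene 0.77 [336.0, 207.4] 429
scene 0.67 [393.2, 201.9] 402
scene 0.59 [390.9, 229.6] 453
scene 0.55 [208.8, 178.0] 382
top {'K': array([[414.89008097,   0.        , 323.04819168],
       [  0.        , 414.89008097, 200.37735021],
       [  0.        ,   0.        ,   1.        ]]), 'xyz': array([3.51152916e-01, 2.23548148e-04, 1.19481815e+00]), 'attitude': array([-2.14610941,  2.15483407, -0.1557573 ])}
top 0.93 [310.8, 212.2] 362
top 0.9 [247.7, 248.2] 395
top 0.67 [373.2, 217.1] 390
top 0.57 [247.4, 209.4] 421
wrist {'K': array([[309.70691629,   0.        , 323.00503115],
       [  0.        , 309.70691629, 201.61635236],
       [  0.        ,   0.        ,   1.        ]]), 'hand_eye': array([[-4.64654940e-04, -9.50947719e-01, -3.09351290e-01,
         8.42264230e-02],
       [ 9.99999730e-01, -2.65521907e-04, -6.85813733e-04,
        -2.51800575e-04],
       [ 5.70033460e-04, -3.09351525e-01,  9.50947585e-01,
        -1.44310080e-01],
       [ 0.00000000e+00,  0.00000000e+00,  0.00000000e+00,
         1.00000000e+00]])}
wrist 0.59 [59.2, 385.1] 237
```

View pics/scene0.png

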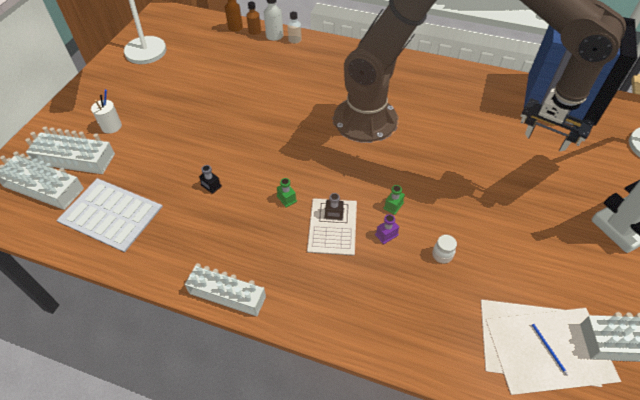

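View pics/top0.png

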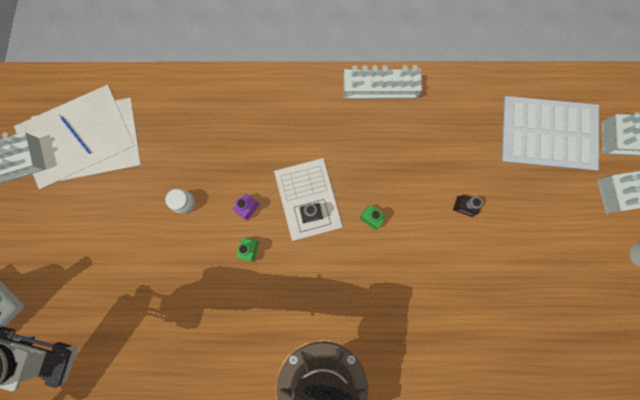

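The stamp to press stands in the printed rectangle at top (311,212) and scene (334,207). The black spare is at top (468,205). Green and purple look-alikes are at top (373,217), (246,207) and (247,249). Next I measure the head.

```bash
cat >> h.py <<'E'
def cloud(n,d,lo,hi):
    c=vision.camera_model(n);K=c["K"]
    v,u=np.mgrid[lo[1]:hi[1],lo[0]:hi[0]]; z=d[lo[1]:hi[1],lo[0]:hi[0]]
    p=np.stack([(u-K[0,2])/K[0,0]*z,(v-K[1,2])/K[1,1]*z,z],-1)
    return p@R.from_rotvec(c["attitude"]).as_matrix().T+c["xyz"]
E
python3 - <<'E'
from h import *
for n,lo,hi in(("top",(290,190),(335,235)),("scene",(315,185),(355,230))):
    P=cloud(n,np.load(n+"_d.npy"),lo,hi); Z=P[...,2]
    print(n,"max",Z.max(),"median",np.median(Z))
    m=(Z>0.094)&(Z<.115); q=P[m]; print(m.sum(),q.mean(0),(q.min(0)+q.max(0))/2,q.max(0)-q.min(0))
    m=(Z>0.05)&(Z<.07); q=P[m]; print("frame",m.sum(),q.mean(0),(q.min(0)+q.max(0))/2)
    im=cv2.imread(f"pics/{n}0.png")[lo[1]:hi[1],lo[0]:hi[0]]; cv2.imwrite(f"pics/{n}_crop.png",cv2.resize(im,None,fx=12,fy=12,interpolation=0))
for n,lo,hi in(("top",(355,200),(395,235)),("top",(450,190),(490,220)),("top",(230,190),(262,220)),("top",(230,235),(262,265))):
    P=cloud(n,np.load(n+"_d.npy"),lo,hi);q=P[P[...,2]>.08];print(len(q),q.mean(0))
s=sensors.observe();M=R.from_rotvec(s["ee_rot"]).as_matrix();print(M.round(4),s["position"])
E
```

```text
top max 1.1948181516177163 median 0.008034113183528424
126 [0.48031514 0.02877591 0.10229194] [0.48045934 0.02874425 0.10148682] [0.03192617 0.02920695 0.01230871]
frame 193 [0.47731519 0.02779562 0.05902263] [0.47986472 0.0285548  0.05931232]
scene max 1.3141599092521594 median 0.006912486649054639
80 [0.48361244 0.03119084 0.10225472] [0.4805226  0.03001417 0.10199763] [0.0367999  0.03287833 0.01376509]
frame 166 [0.48723563 0.03226121 0.05871665] [0.48444079 0.02908669 0.06036766]
129 [ 0.46722996 -0.14490298  0.0939826 ]
140 [ 0.49494726 -0.39968276  0.13279888]
133 [0.49121885 0.20109369 0.15191555]
136 [0.37798292 0.2001403  0.11814358]
[[-9.669e-01  2.550e-01 -1.000e-04]
 [ 2.550e-01  9.669e-01 -4.000e-04]
 [-0.000e+00 -4.000e-04 -1.000e+00]] [0.15932942 0.60423539 0.24048067]
```

View pics/top_crop.png

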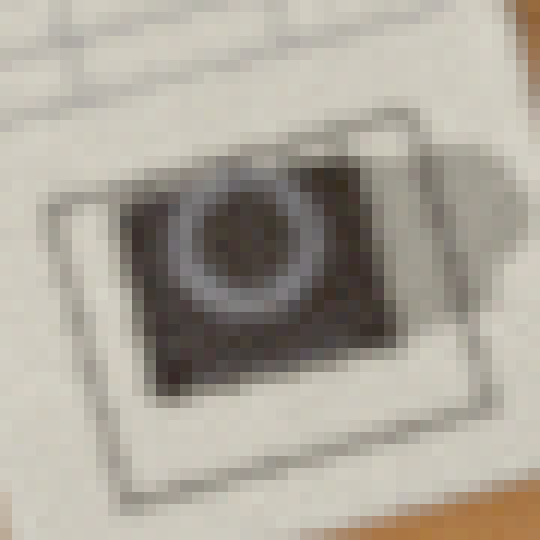

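Head centre is about (0.480, 0.029), top at z = 0.102. I travel at height with the fingers shut.

```bash
python3 -m handwheel '[{"tx":-22.8,"ty":-23.7,"claw":0},{"tx":-22.8,"ty":-23.7,"claw":0},{"tx":-22.8,"ty":-23.7,"claw":0},{"tx":-22.8,"ty":-23.7,"claw":0},{"tx":-22.8,"ty":-23.7,"claw":0},{"tx":-22.8,"ty":-23.7,"claw":0},{"tx":-22.8,"ty":-23.7,"claw":0},{"tx":-22.8,"ty":-23.7,"claw":0},{"tx":-22.8,"ty":-23.7,"claw":0},{"tx":-22.8,"ty":-23.7,"claw":0}]' 20
python3 -m handwheel '[{"tx":-22.9,"ty":-23.7,"claw":0},{"tx":-22.9,"ty":-23.7,"claw":0},{"tx":-22.9,"ty":-23.7,"claw":0},{"tx":-22.9,"ty":-23.7,"claw":0},{"tx":-22.9,"ty":-23.7,"claw":0},{"tx":-22.9,"ty":-23.7,"claw":0},{"tx":-22.9,"ty":-23.7,"claw":0},{"tx":-22.9,"ty":-23.7,"claw":0},{"tx":-22.9,"ty":-23.7,"claw":0},{"tx":-22.9,"ty":-23.7,"claw":0},{"tx":-22.9,"ty":-23.7,"claw":0},{"tx":-22.9,"ty":-23.7,"claw":0}]'
python3 - <<'E'
from h import *
s=sensors.observe();M=R.from_rotvec(s["ee_rot"]).as_matrix();print(s["clock"],M.round(4),s["position"],s["joints"],s["width"],s["force"])
print((M.T@(np.array([.4805,.029,.146])-s["position"])*100).round(2))
im,d=vision.get_image("wrist");cv2.imwrite("pics/w1.png",im)
for r in nets.cut_out("stamp","wrist"): print(r["score"],r["uv"])
E
```

```text
0.3 [[-9.669e-01  2.550e-01 -1.000e-04]
 [ 2.550e-01  9.669e-01 -4.000e-04]
 [-0.000e+00 -4.000e-04 -1.000e+00]] [0.15932942 0.60423539 0.24048067] [-1.41562869  0.43476951  0.02499785  1.57344159 -0.01161353  1.13395918
 -0.07508477] 1.0028027907724042 [-0.4256729  -0.51892862 -0.18662849]
[-45.72 -47.43   9.47]
0.54 [58.2, 384.0]invalid input
invalid input
```

View pics/w1.png

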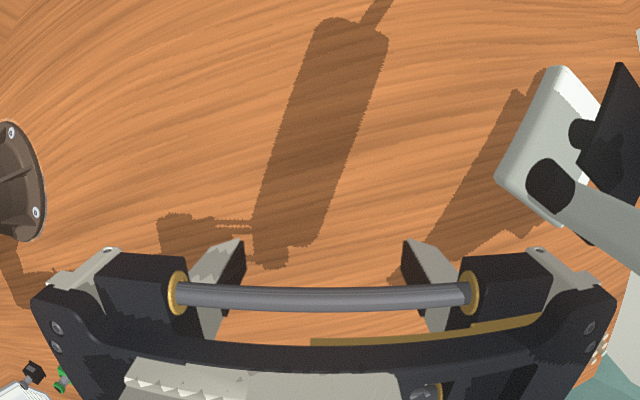

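The moves were refused and the arm has not moved; the wrist view shows open jaws over bare desk. I'll try a row with every key given.

```bash
python3 -m handwheel '[{"tx":-4,"ty":-4,"tz":0,"wx":0,"wy":0,"wz":0,"claw":0}]' 20; echo; python3 -m handwheel --help | head -30
```

```text
clock: 0.48
position: [0.1746, 0.5734, 0.2401]
ee_rot: [-0.39, -3.114, -0.005]
force: [-0.6, -0.7, 1.3]
width: 0.96
invalid input: not JSON, or not a number
```

All keys are required. Remaining shift is about (-41.7, -43.4) cm.

```bash
python3 -m handwheel '[{"tx":-2.8,"ty":-2.9,"tz":0,"wx":0,"wy":0,"wz":0,"claw":0},{"tx":-5.6,"ty":-5.8,"tz":0,"wx":0,"wy":0,"wz":0,"claw":0},{"tx":-8.4,"ty":-8.7,"tz":0,"wx":0,"wy":0,"wz":0,"claw":0},{"tx":-11.2,"ty":-11.6,"tz":0,"wx":0,"wy":0,"wz":0,"claw":0},{"tx":-14,"ty":-14.5,"tz":0,"wx":0,"wy":0,"wz":0,"claw":0},{"tx":-16.8,"ty":-17.4,"tz":0,"wx":0,"wy":0,"wz":0,"claw":0},{"tx":-19.6,"ty":-20.3,"tz":0,"wx":0,"wy":0,"wz":0,"claw":0},{"tx":-22.4,"ty":-23.2,"tz":0,"wx":0,"wy":0,"wz":0,"claw":0},{"tx":-25.2,"ty":-26.1,"tz":0,"wx":0,"wy":0,"wz":0,"claw":0},{"tx":-28,"ty":-29,"tz":0,"wx":0,"wy":0,"wz":0,"claw":0},{"tx":-30.8,"ty":-31.9,"tz":0,"wx":0,"wy":0,"wz":0,"claw":0},{"tx":-30.8,"ty":-31.9,"tz":0,"wx":0,"wy":0,"wz":0,"claw":0}]' 20
python3 - <<'E'
from h import *
s=sensors.observe();M=R.from_rotvec(s["ee_rot"]).as_matrix();print(s["clock"],s["position"],s["joints"],M.round(3))
print((M.T@(np.array([.4805,.029,.16])-s["position"])*100).round(2))
E
```

```text
clock: 1.48
position: [0.4001, 0.1743, 0.2412]
ee_rot: [0.418, 3.111, -0.002]
force: [0.9, 0.4, 0.1]
width: 0.102
1.4833 [0.40007177 0.17426836 0.24124484] [-0.78281333  0.11721648  0.2763475   2.0226462  -0.03494585  1.00532429
  0.81393396] [[-0.964  0.264  0.002]
 [ 0.264  0.964 -0.002]
 [-0.002 -0.001 -1.   ]]
[-11.57 -11.88   8.16]
```

```bash
python3 -m handwheel '[{"tx":-2.8,"ty":-2.9,"tz":0,"wx":0,"wy":0,"wz":0,"claw":0},{"tx":-5.6,"ty":-5.8,"tz":0,"wx":0,"wy":0,"wz":0,"claw":0},{"tx":-8.4,"ty":-8.7,"tz":0,"wx":0,"wy":0,"wz":0,"claw":0},{"tx":-10.9,"ty":-11.5,"tz":2,"wx":0,"wy":0,"wz":0,"claw":0},{"tx":-10.9,"ty":-11.5,"tz":4,"wx":0,"wy":0,"wz":0,"claw":0},{"tx":-10.9,"ty":-11.5,"tz":6,"wx":0,"wy":0,"wz":0,"claw":0},{"tx":-10.9,"ty":-11.5,"tz":8,"wx":0,"wy":0,"wz":0,"claw":0},{"tx":-10.9,"ty":-11.5,"tz":8,"wx":0,"wy":0,"wz":0,"claw":0},{"tx":-10.9,"ty":-11.5,"tz":8,"wx":0,"wy":0,"wz":0,"claw":0},{"tx":-10.9,"ty":-11.5,"tz":8,"wx":0,"wy":0,"wz":0,"claw":0}]' 20
python3 - <<'E'
from h import *
s=sensors.observe();M=R.from_rotvec(s["ee_rot"]).as_matrix();print(s["clock"],s["position"],M.round(3))
print((M.T@(np.array([.4805,.029,.116])-s["position"])*100).round(2))
for n in("wrist","scene","top"):
    im,d=vision.get_image(n)
    if n=="scene": im=cv2.resize(im[140:250,260:420],None,fx=5,fy=5)
    if n=="top": im=cv2.resize(im[160:260,240:400],None,fx=5,fy=5)
    cv2.imwrite(f"pics/{n}2.png",im)
E
```

```text
clock: 2.32
position: [0.4734, 0.0426, 0.1617]
ee_rot: [0.403, 3.115, 0.001]
force: [-0.6, 0.8, 1.2]
width: 0.004
2.3167 [0.47340683 0.04262807 0.16168121] [[-0.967  0.255  0.001]
 [ 0.255  0.967  0.   ]
 [-0.001  0.    -1.   ]]
[-1.03 -1.14  4.57]
```

View pics/wrist2.png

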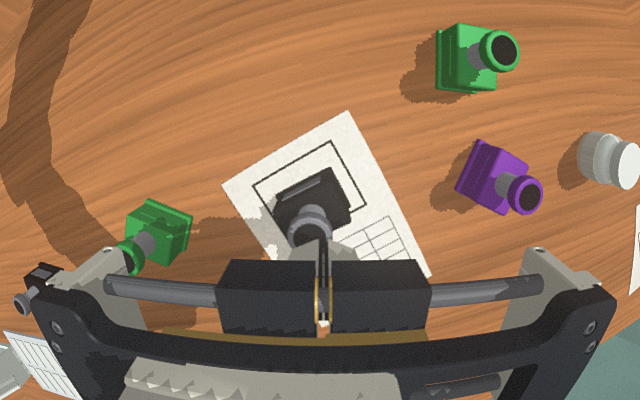

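View pics/scene2.png

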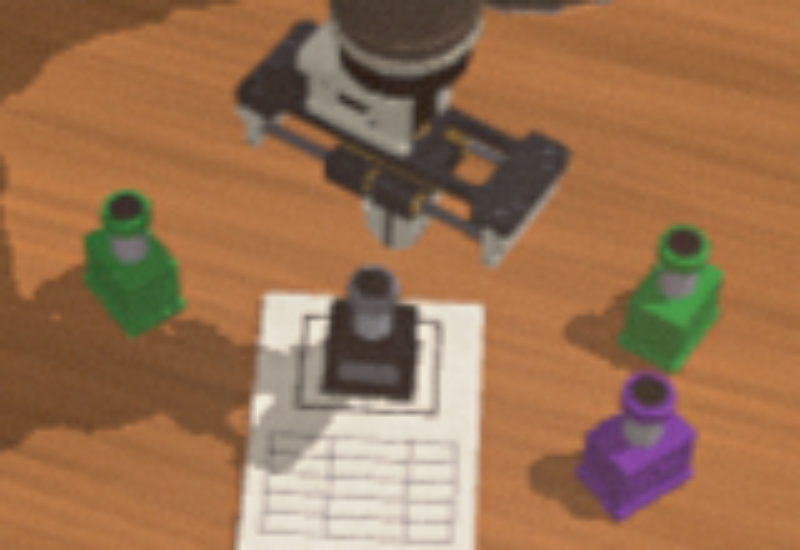

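Fingers are shut about 15 mm short of the head laterally. The wrist view shows the head at (311,224), just ahead of the tips. I centre and lower to about 1 cm above it.

```bash
python3 -m handwheel '[{"tx":-1,"ty":-1.1,"tz":0,"wx":0,"wy":0,"wz":0,"claw":0},{"tx":-1,"ty":-1.1,"tz":1.5,"wx":0,"wy":0,"wz":0,"claw":0},{"tx":-1,"ty":-1.1,"tz":3,"wx":0,"wy":0,"wz":0,"claw":0},{"tx":-1,"ty":-1.1,"tz":3.5,"wx":0,"wy":0,"wz":0,"claw":0},{"tx":-1,"ty":-1.1,"tz":3.5,"wx":0,"wy":0,"wz":0,"claw":0},{"tx":-1,"ty":-1.1,"tz":3.5,"wx":0,"wy":0,"wz":0,"claw":0}]' 20
python3 - <<'E'
from h import *
s=sensors.observe();M=R.from_rotvec(s["ee_rot"]).as_matrix();print(s["clock"],s["position"],s["force"])
print((M.T@(np.array([.4805,.029,.116])-s["position"])*100).round(2))
for n in("wrist","scene","top"):
    im,d=vision.get_image(n); np.save(n+"_d3.npy",d)
    if n=="wrist":
        c=vision.camera_model(n);H=c["hand_eye"];K=c["K"]
        def proj(w):
            p=M.T@(np.array(w)-s["position"]); q=H[:3,:3].T@(p-H[:3,3]); th=np.arctan2(np.hypot(q[0],q[1]),q[2]); 
            return K[:2,2]+K[0,0]*th*q[:2]/np.hypot(q[0],q[1])
        im=im.copy()
        for a in np.linspace(0,6.28,60): 
            u=proj([.4805+.017*np.cos(a),.029+.017*np.sin(a),.103]); cv2.circle(im,tuple(int(x) for x in u.round()),0,(0,0,255),-1)
        print(proj([.4805,.029,.103]))
        im=cv2.resize(im[120:280,220:420],None,fx=4,fy=3.7)[:592]
    if n=="scene": im=cv2.resize(im[140:250,260:420],None,fx=5,fy=5)
    if n=="top": im=cv2.resize(im[160:260,240:400],None,fx=5,fy=5)
    cv2.imwrite(f"pics/{n}3.png",im)
E
```

```text
clock: 2.97
position: [0.4799, 0.0293, 0.1263]
ee_rot: [0.404, 3.115, 0.0]
force: [0.1, 1.1, 0.0]
width: 0.007
2.9667 [0.47991214 0.02931744 0.12628187] [0.12800818 1.13334372 0.04270414]
[-0.06 -0.02  1.03]
[323.37662709 249.39062266]
```

View pics/wrist3.png

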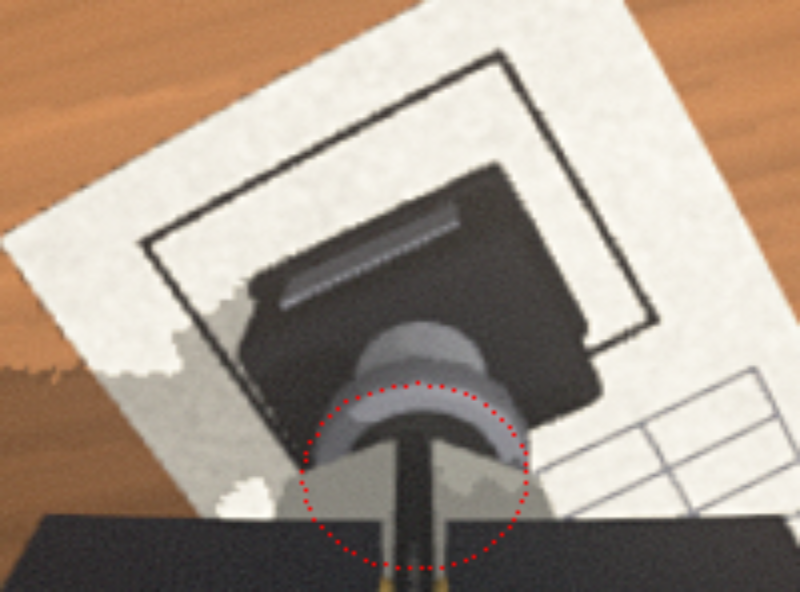

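View pics/scene3.png

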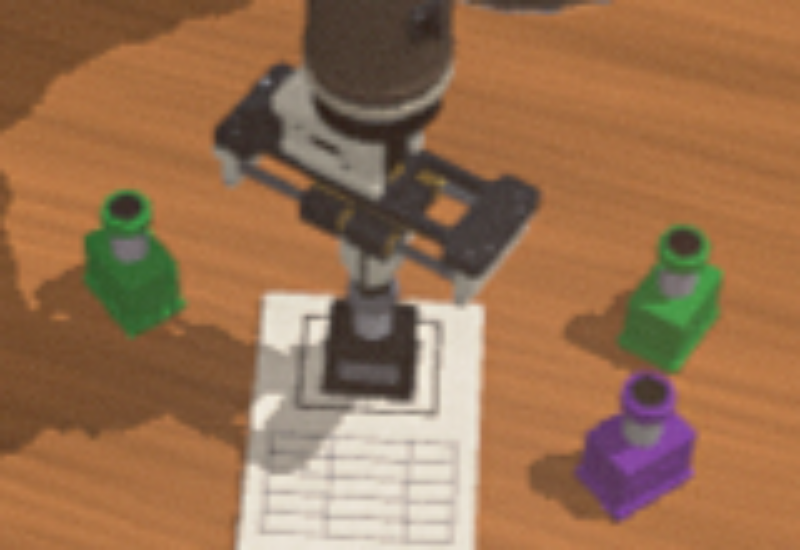

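The predicted head rim falls on the visible rim, so the fingers are centred. I press slowly first to tz 2.4, watching the force.

```bash
python3 -m handwheel '[{"tx":0,"ty":0,"tz":0.3,"wx":0,"wy":0,"wz":0,"claw":0},{"tx":0,"ty":0,"tz":0.6,"wx":0,"wy":0,"wz":0,"claw":0},{"tx":0,"ty":0,"tz":0.9,"wx":0,"wy":0,"wz":0,"claw":0},{"tx":0,"ty":0,"tz":1.1,"wx":0,"wy":0,"wz":0,"claw":0},{"tx":0,"ty":0,"tz":1.3,"wx":0,"wy":0,"wz":0,"claw":0},{"tx":0,"ty":0,"tz":1.5,"wx":0,"wy":0,"wz":0,"claw":0},{"tx":0,"ty":0,"tz":1.7,"wx":0,"wy":0,"wz":0,"claw":0},{"tx":0,"ty":0,"tz":1.9,"wx":0,"wy":0,"wz":0,"claw":0},{"tx":0,"ty":0,"tz":2.1,"wx":0,"wy":0,"wz":0,"claw":0},{"tx":0,"ty":0,"tz":2.3,"wx":0,"wy":0,"wz":0,"claw":0},{"tx":0,"ty":0,"tz":2.4,"wx":0,"wy":0,"wz":0,"claw":0},{"tx":0,"ty":0,"tz":2.4,"wx":0,"wy":0,"wz":0,"claw":0}]' 20
```

```text
clock: 4.12
position: [0.48, 0.0293, 0.102]
ee_rot: [0.404, 3.115, 0.001]
force: [-1.5, 0.9, 11.4]
width: 0.006
```

```bash
python3 -m handwheel '[{"tx":0,"ty":0,"tz":0.1,"wx":0,"wy":0,"wz":0,"claw":0},{"tx":0,"ty":0,"tz":0.2,"wx":0,"wy":0,"wz":0,"claw":0},{"tx":0,"ty":0,"tz":0.3,"wx":0,"wy":0,"wz":0,"claw":0},{"tx":0,"ty":0,"tz":0.3,"wx":0,"wy":0,"wz":0,"claw":0}]' 20
python3 -m handwheel '[{"tx":0,"ty":0,"tz":0.05,"wx":0,"wy":0,"wz":0,"claw":0},{"tx":0,"ty":0,"tz":0.1,"wx":0,"wy":0,"wz":0,"claw":0},{"tx":0,"ty":0,"tz":0.1,"wx":0,"wy":0,"wz":0,"claw":0}]' 20
```

```text
clock: 4.45
position: [0.48, 0.0293, 0.0993]
ee_rot: [0.404, 3.115, 0.001]
force: [-2.6, 0.4, 12.5]
width: 0.004
clock: 4.7
position: [0.4802, 0.0293, 0.0991]
ee_rot: [0.404, 3.115, 0.002]
force: [-7.6, -0.1, 26.2]
width: 0.003
```

The force jumps to 26 N with z stalled, so this is the hard stop. I hold for a second and check the picture.

```bash
python3 -m handwheel '[{"tx":0,"ty":0,"tz":0,"wx":0,"wy":0,"wz":0,"claw":0},{"tx":0,"ty":0,"tz":0,"wx":0,"wy":0,"wz":0,"claw":0},{"tx":0,"ty":0,"tz":0,"wx":0,"wy":0,"wz":0,"claw":0},{"tx":0,"ty":0,"tz":0,"wx":0,"wy":0,"wz":0,"claw":0},{"tx":0,"ty":0,"tz":0,"wx":0,"wy":0,"wz":0,"claw":0},{"tx":0,"ty":0,"tz":0,"wx":0,"wy":0,"wz":0,"claw":0},{"tx":0,"ty":0,"tz":0,"wx":0,"wy":0,"wz":0,"claw":0},{"tx":0,"ty":0,"tz":0,"wx":0,"wy":0,"wz":0,"claw":0},{"tx":0,"ty":0,"tz":0,"wx":0,"wy":0,"wz":0,"claw":0},{"tx":0,"ty":0,"tz":0,"wx":0,"wy":0,"wz":0,"claw":0},{"tx":0,"ty":0,"tz":0,"wx":0,"wy":0,"wz":0,"claw":0}]' 20
python3 - <<'E'
from h import *
im,d=vision.get_image("wrist");a=cv2.resize(im[100:300,200:440],None,fx=1.66,fy=2)
im,d=vision.get_image("scene");b=cv2.resize(im[160:240,290:370],(400,400))
cv2.imwrite("pics/p4.png",np.hstack([a[:400,:398],b]))
E
```

```text
clock: 5.62
position: [0.4801, 0.0293, 0.0991]
ee_rot: [0.404, 3.115, 0.002]
force: [-7.0, 0.5, 26.8]
width: 0.006
```

View pics/p4.png

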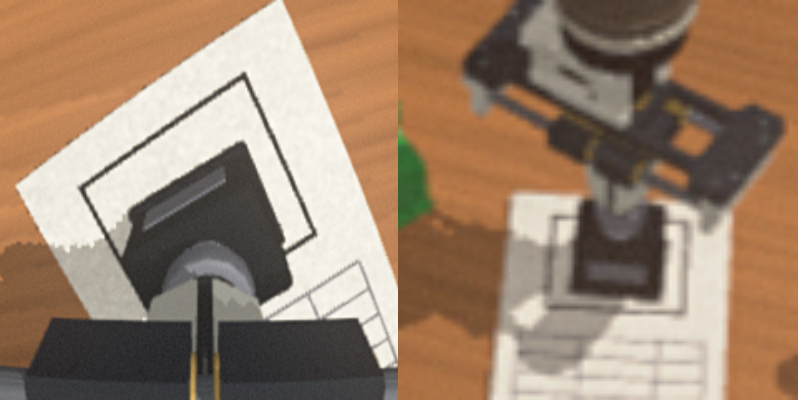

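The head is fully down, close to the frame, and the frame has not moved in the rectangle. I release slowly at first, then rise clear.

```bash
python3 -m handwheel '[{"tx":0,"ty":0,"tz":-0.3,"wx":0,"wy":0,"wz":0,"claw":0},{"tx":0,"ty":0,"tz":-0.7,"wx":0,"wy":0,"wz":0,"claw":0},{"tx":0,"ty":0,"tz":-1.1,"wx":0,"wy":0,"wz":0,"claw":0},{"tx":0,"ty":0,"tz":-1.5,"wx":0,"wy":0,"wz":0,"claw":0},{"tx":0,"ty":0,"tz":-1.9,"wx":0,"wy":0,"wz":0,"claw":0},{"tx":0,"ty":0,"tz":-2.4,"wx":0,"wy":0,"wz":0,"claw":0},{"tx":0,"ty":0,"tz":-4,"wx":0,"wy":0,"wz":0,"claw":0},{"tx":0,"ty":0,"tz":-7,"wx":0,"wy":0,"wz":0,"claw":0},{"tx":0,"ty":0,"tz":-10,"wx":0,"wy":0,"wz":0,"claw":0},{"tx":6,"ty":0,"tz":-12,"wx":0,"wy":0,"wz":0,"claw":0},{"tx":9,"ty":0,"tz":-12,"wx":0,"wy":0,"wz":0,"claw":0},{"tx":9,"ty":0,"tz":-12,"wx":0,"wy":0,"wz":0,"claw":0}]' 20
python3 -m handwheel '[{"tx":4,"ty":0,"tz":0,"wx":0,"wy":0,"wz":0,"claw":0},{"tx":8,"ty":0,"tz":0,"wx":0,"wy":0,"wz":0,"claw":0},{"tx":8,"ty":0,"tz":0,"wx":0,"wy":0,"wz":0,"claw":0},{"tx":8,"ty":0,"tz":0,"wx":0,"wy":0,"wz":0,"claw":0},{"tx":8,"ty":0,"tz":0,"wx":0,"wy":0,"wz":0,"claw":0}]' 20
python3 - <<'E'
from h import *
for n,lo,hi in(("scene",(315,185),(355,230)),("top",(290,190),(335,235))):
    im,d=vision.get_image(n); P=cloud(n,d,lo,hi);Z=P[...,2]
    q=P[(Z>.094)&(Z<.115)];f=P[(Z>.05)&(Z<.07)]
    print(n,len(q),len(f))
    if len(q):print(q.mean(0),(q.min(0)+q.max(0))/2,np.median(q[:,2]))
    if len(f):print(f.mean(0))
    if n=="scene":cv2.imwrite("pics/s5.png",cv2.resize(im[140:250,180:420],None,fx=3.3,fy=3.3))
print(sensors.observe()["force"])
E
```

```text
clock: 6.72
position: [0.3878, 0.0526, 0.2179]
ee_rot: [-0.402, -3.113, -0.001]
force: [-0.9, -0.6, -0.9]
width: 0.005
clock: 7.13
position: [0.3157, 0.0726, 0.218]
ee_rot: [0.403, 3.115, 0.001]
force: [0.5, -0.0, 0.0]
width: 0.002
scene 82 164
[0.48360653 0.03136428 0.10179191] [0.48274758 0.03076174 0.1019884 ] 0.10153603980884429
[0.48781167 0.03272304 0.05908868]
top 123 191
[0.480802   0.02868115 0.102301  ] [0.48132916 0.02874606 0.10162413] 0.10245795200722152
[0.47752058 0.02810493 0.05856036]
[ 0.36119952 -0.74654668  0.425037  ]
```

View pics/s5.png

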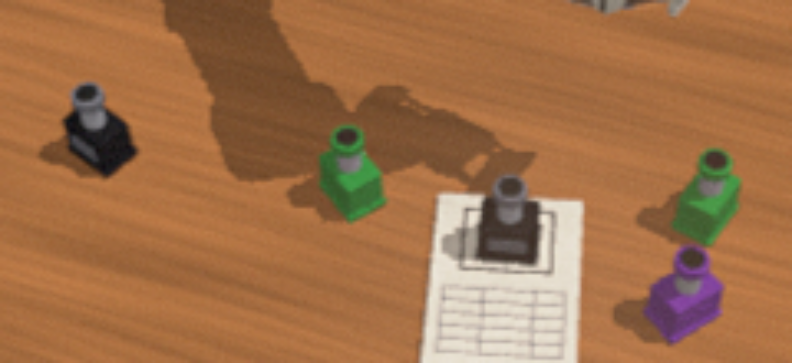

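The head is back up at z = 0.102, the stamp has shifted less than 1 mm and stands upright, and the other stamps are undisturbed.

```bash
python3 -c "
from cell import arm; print(arm.sign_off())"
```

```text
the job is handed in; nothing more can be done
None
```

The form is stamped and the job is handed in, at about 7.2 s on the robot's clock.

- **Press:** With the fingers shut, I pressed the head of the black stamp on the pad straight down to its stop. At the stop the force rose from about 12 to 26 N while the tool stopped descending. I held it there for about a second and then let it rise slowly.
- **Side force:** There was a sideways force of about 7 N while the stamp was held at the stop.
- **Last checks:** The head top was back at z ≈ 0.102 m, as before the press. The stamp stood upright and had shifted less than about 1 mm. The gripper was well clear, with no contact force.
- **Other stamps:** The spare and the green and purple look-alikes were not approached, and looked undisturbed in the last picture.
- **Failed step:** My first two move commands were refused because rows must give every key. That cost no robot time, and no check disagreed.

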